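# Load and close the saggar

## Task

Stand the unglazed off-white cup upright on the floor of the open saggar (the round fireclay box), then close the saggar with its own tan-brown clay lid, so that the lid lies flat on the rim all round with its locating disc inside the mouth. Set the cup and the lid down rather than dropping them, leave the saggar standing on the table, and leave the blue glazed cup where it is.

Things in the scene. Friction and masses are not known exactly. Their poses are not given: they have to be found in the camera images.
- saggar: Round straight-sided open box of tan-brown fireclay, standing loose on the table, 2.2 kg. Outer diameter 164 mm, height 85, wall 10 (inside 144 across), floor 10 thick. Origin: centre of its underside, z up; inner floor at z = 10, rim at z = 85. It and its lid lie one left and one right of the robot's midline, either way round.
- saggar_lid: Its lid (mm): same tan-brown clay, 0.34-0.59 kg, right way up on the table. Upward: locating disc 120 wide (z 0 to 8), plate 168 across (z 8 to 18), plain round knob 28 across (z 18 to 52). Origin: centre of the disc's underside, z up. Seated, its origin is 77 above the saggar's; the disc has 12 play all round. The small blue lid is not it.
- bisque_cup: The cup to load: unglazed, matt off-white, straight-sided, round, no handle, open top, standing upright. 56 mm across, 60 high, wall 4, 0.09-0.16 kg. Origin: centre of its underside, z up. It and the blue cup stand near the robot's midline, one nearer and one farther, either way round. Loaded, its top is 7 below the seated lid.
- blue_cup: Bystander, not to be moved: a cup of the same shape and size as the unglazed one (56 mm across, 60 high) but glazed blue. Origin: centre of its underside, z up.
Mind the look-alikes: they are no part of the job. What is shaped like the saggar_lid but pink or red is not meant.

How it is judged (in metres and radians):
On the way:
1. the unglazed cup stands upright on the saggar's floor, let go, with the saggar still open (horizontal distance between bisque_cup and saggar below 0.045 m and z of bisque_cup in the frame of saggar between 0 and 0.02 m and angle between bisque_cup's own z axis and vertical below 0.17 rad and contact force between the fingers and bisque_cup below 0.1 N and linear speed of bisque_cup below 0.03 m/s and horizontal distance between saggar_lid and saggar above 0.1 m), for 0.2 s.
At the end, for the whole second after the job is handed in: Unglazed cup upright (10 deg) on the saggar's floor; saggar upright on the table; its own lid on top, within 16 mm of centred, 4 mm of seated height and 3.4 deg of the rim (its disc gives this once in the mouth); blue cup within 40 mm of its start; all at rest (horizontal distance between bisque_cup and saggar below 0.045 m and z of bisque_cup in the frame of saggar between 0 and 0.02 m and angle between each of bisque_cup, saggar_lid's own z axis and vertical below 0.17 rad and horizontal distance between saggar_lid and saggar below 0.016 m and z of saggar_lid in the frame of saggar between 0.072 and 0.081 m and angle between the z axis of saggar_lid and the z axis of saggar, either way round below 0.06 rad and angle between saggar's own z axis and vertical below 0.1 rad and height (world z) of saggar below 0.01 m and distance of blue_cup from where it was at the start of the episode below 0.04 m and linear speed of each of saggar_lid, bisque_cup, saggar below 0.02 m/s); the robot touches nothing.
It fails at once if the blue cup is moved more than 40 mm (distance of blue_cup from where it was at the start of the episode above 0.04 m).
It fails at once if the unglazed cup is dropped (falls freely by some 25 mm or more) (contact force between the fingers and bisque_cup below 0.1 N and linear speed of bisque_cup above 0.7 m/s).
It fails at once if the lid is dropped (falls freely by some 25 mm or more) (contact force between the fingers and saggar_lid below 0.1 N and linear speed of saggar_lid above 0.7 m/s).
It also fails if it takes over 69 s, if anything falls off the work surface, if the arm or the gripper's body presses on something with over 40 N, if the wrist force passes 120 N, or if a joint passes its speed limit or range.

## Robot

A 6-joint arm with a two-finger parallel gripper is mounted at the origin on the work surface. World frame = base frame: x ahead of the robot, y to its left, z up, the work surface at z = 0. Lengths are in mm, angles in rad, forces in N, time in s.
With the tool pointing down it reaches from about 350 to 975 mm from the base axis. Payload 7.1 kg.
Tool frame: the origin (TCP) lies on the front face of the gripper's body, between the roots of the fingers; the fingertips stand 80 mm ahead of it and the grasp point (between the pads) lies 61 mm ahead of it (env.tips_ahead is the distance from the TCP to the fingertips, in mm); z points along the fingers, y is the direction in which the jaws open and shut (so a half turn about z gives the same grasp; the last joint's range is limited). The gripper opens to 88 mm and grips with 3 to 60 N. Pads are 20 mm wide; open, the fingers measure 115 mm over their backs; the gripper's body (75 mm by 178 mm) begins 61 mm behind the grasp point.
Start: joints at [1.098, 0.423, 1.63, -0, 1.089, -0.019], TCP at [273.958, 561.741, 302.675] pointing down, gripper open.
Joint ranges: [-3, 3], [-0.9, 2.11], [0.09, 2.58], [-1.31, 4.45], [0.11, 2.69], [-2.54, 2.54]. Speed limits (rad/s): [2.39, 2.39, 3.01, 3.14, 3.14, 3.14].

## Interface

Orientations are given as a unit quaternion [x, y, z, w].
In Python, from station import env, set_gripper, viewer, workorder gives the robot as it stands. Calls block until the motion is done:
- env.reach(position, orientation): joint-space move of the TCP to a pose.
- env.move_l(position, rot=None, rate=150, f_stop=None): straight line of the TCP; rot=None keeps the orientation; rate is the mean speed in mm/s. With f_stop (N) it stops when the force on the tool has changed by that much, and returns True; else False.
- env.move_joints(angles): joint-space move.
- set_gripper(opening): finger opening in mm; the grip force is fixed at half the most; returns when the fingers have stopped.
- env.hold(seconds).
- env.ik(position, orientation): joint angles nearest the present ones, or None.
- env.read_state(): the state.
- viewer.camera(name): name is "side" or "top"; returns the picture (420x560x3 uint8, blue, green, red); there is no depth.
- viewer.camera_params(name): a dict with "fx", "fy", "cx", "cy" (pixels), "pose" (4x4, takes a point from camera to world coordinates). Camera axes: x right, y up, looking along -z (the intrinsics and any distortion apply to the point x, -y, -z); pixel columns grow to the right and rows downward; lengths in mm; the calibration is good to about 2 mm. A picture is of the moment at which its call begins. camera_params takes no time and is no camera call.
A pose or a line that the arm cannot do raises env.IKError and nothing moves.
- workorder.sign_off(): hands the job in, once; it reports no verdict.
The state is a dict: "time_s": time; "qpos": joint angles; "dq": joint speeds; "tau": joint torques, N m; "tool_pos": TCP position; "orientation": TCP orientation; "force": force on the tool from outside, world axes, zero at the start; "wrist_torque": the same for the moment, N m; "width": finger opening in mm.
Only numpy, scipy, OpenCV 4.12 (cv2) and the standard library are available. Lean on these libraries where they do the work, as an engineer would, in place of code of your own. Each camera call takes 0.05 s, during which the arm holds its last target.

## Working session

There is one attempt and no reset: what is moved stays moved. The work goes in short steps, each a Python script; the robot and the scene stay as the last script left them, time stands still between calls to the robot, and variables do not carry over. Pictures are saved under pics/ and viewed, and the job is handed in when it is done.

```bash
ls; mkdir -p pics
python3 - <<'E'
from station import env, viewer
import cv2
for n in ("side","top"):
    cv2.imwrite(f"pics/{n}0.png",viewer.camera(n)); p=viewer.camera_params(n); print(n,p)
s=env.read_state(); print(s['time_s'],s['tool_pos'],s['orientation'],s['width'])
E
```

```text
pics
side {'fx': 405.95914109135646, 'fy': 405.95914109135646, 'cx': 278.7501759939369, 'cy': 210.1959745548715, 'pose': array([[ 6.61510563e-01,  4.13438992e-01, -6.25677213e-01,
        -7.07124397e+01],
       [-7.49612736e-01,  3.40044787e-01, -5.67847065e-01,
        -5.96412182e+02],
       [-2.20118432e-02,  8.44652439e-01,  5.34862352e-01,
         5.12292379e+02],
       [ 0.00000000e+00,  0.00000000e+00,  0.00000000e+00,
         1.00000000e+00]])}
top {'fx': 514.9428998236082, 'fy': 514.9428998236082, 'cx': 290.05953840021897, 'cy': 214.0671101802201, 'pose': array([[ 1.34287920e-01,  9.64867084e-01, -2.25827954e-01,
         1.79593305e+02],
       [-9.90915005e-01,  1.32443906e-01, -2.33680063e-02,
        -1.11241333e+02],
       [ 7.36251622e-03,  2.26914349e-01,  9.73886889e-01,
         1.36177475e+03],
       [ 0.00000000e+00,  0.00000000e+00,  0.00000000e+00,
         1.00000000e+00]])}
0.1 [273.80362958 561.39479153 301.97653989] [ 2.24946588e-01  9.74370842e-01 -6.83627321e-04 -1.64896514e-04] 87.84639447233248
```

View pics/top0.png

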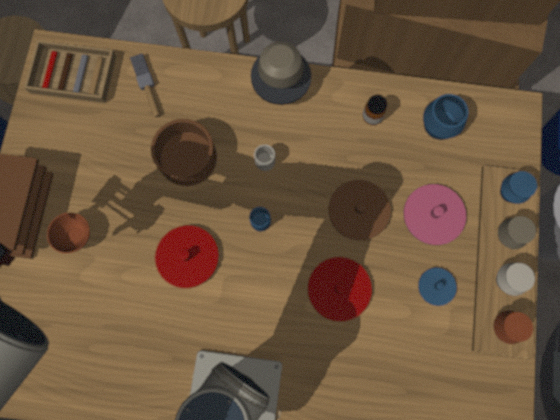

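View pics/side0.png

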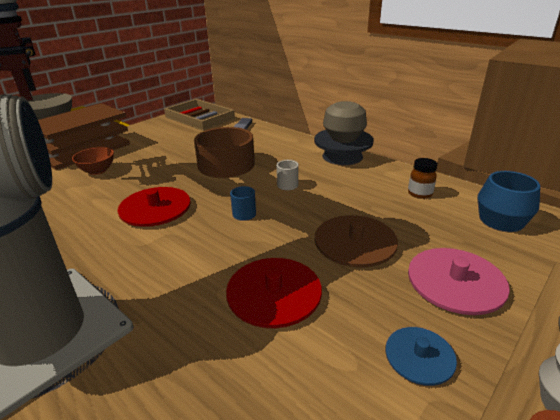

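Top view:
- **Saggar candidates:** brown open box (184,152); terracotta bowl (69,232) is smaller and not straight-sided; blue pot (446,117).
- **Lid candidates:** tan-brown (360,210); red (187,256) and (340,289); pink (435,213); small blue (438,286).
- **Cup candidates:** off-white (264,155); blue (260,218); white and grey jars on the rack at (516,277) and (518,231).

My choice is the saggar at (184,152), the lid at (360,210) and the cup at (264,155). I'll check these in a crop.

Run:
```python
import cv2,numpy as np
a=cv2.imread('pics/top0.png'); c=a[110:250,140:400]
c=cv2.convertScaleAbs(c,alpha=1.6)
cv2.imwrite('pics/crop_top.png',cv2.resize(c,None,fx=3,fy=3,interpolation=cv2.INTER_CUBIC))
a=cv2.imread('pics/side0.png'); c=a[110:280,180:410]
cv2.imwrite('pics/crop_side.png',cv2.resize(cv2.convertScaleAbs(c,alpha=1.6),None,fx=3,fy=3,interpolation=cv2.INTER_CUBIC))
t=cv2.imread('pics/top0.png');h=cv2.cvtColor(t,cv2.COLOR_BGR2HSV)
for n,(u,v) in dict(lid=(345,200),lid2=(380,215),table=(300,180),tsh=(330,250),cup=(256,155),cin=(264,155),sagr=(158,165),sagfl=(190,150)).items(): print(n,t[v,u],h[v,u])
```

```text
lid [26 44 61] [ 15 146  61]
lid2 [47 67 97] [ 12 131  97]
table [42 62 81] [ 15 123  81]
tsh [48 67 83] [ 16 108  83]
cup [77 87 89] [25 34 89]
cin [91 97 98] [26 18 98]
sagr [39 52 66] [ 14 104  66]
sagfl [35 51 64] [ 17 116  64]
```

View pics/crop_top.png

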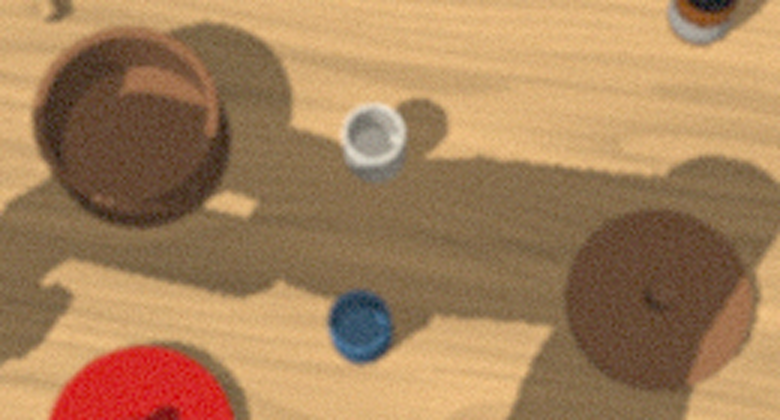

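View pics/crop_side.png

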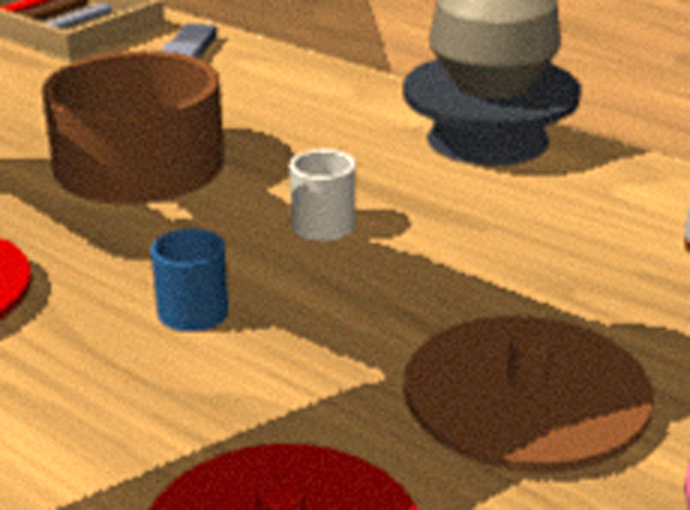

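```bash
cat > h.py <<'E'
import cv2,numpy as np
from station import env,set_gripper,viewer,workorder
P={n:viewer.camera_params(n) for n in("side","top")}
def ray(n,uv,z):
    p=P[n];uv=np.atleast_2d(np.asarray(uv,float))
    d=np.c_[(uv[:,0]-p['cx'])/p['fx'],-(uv[:,1]-p['cy'])/p['fy'],-np.ones(len(uv))]@p['pose'][:3,:3].T
    o=p['pose'][:3,3]
    return (o+d*((z-o[2])/d[:,2])[:,None])[:,:2]
def proj(n,X):
    p=P[n];X=np.atleast_2d(np.asarray(X,float));c=(X-p['pose'][:3,3])@p['pose'][:3,:3]
    return np.c_[p['cx']+p['fx']*c[:,0]/-c[:,2],p['cy']+p['fy']*c[:,1]/c[:,2]]
def circ(xy):
    A=np.c_[2*xy,np.ones(len(xy))];s=np.linalg.lstsq(A,(xy**2).sum(1),rcond=None)[0]
    return s[:2],np.sqrt(s[2]+s[:2]@s[:2])
def draw(im,n,c,z,r,col=(0,255,0)):
    t=np.linspace(0,2*np.pi,80);q=proj(n,np.c_[c[0]+r*np.cos(t),c[1]+r*np.sin(t),0*t+z])
    cv2.polylines(im,[np.round(q*16).astype(np.int32)],True,col,1,cv2.LINE_AA,4)
E
python3 - <<'E'
from h import *
t=cv2.imread('pics/top0.png');s=cv2.imread('pics/side0.png')
def biggest(m,box):
    x0,x1,y0,y1=box;k=np.zeros_like(m);k[y0:y1,x0:x1]=m[y0:y1,x0:x1]
    k=cv2.morphologyEx(k,cv2.MORPH_OPEN,np.ones((3,3)));k=cv2.morphologyEx(k,cv2.MORPH_CLOSE,np.ones((7,7)))
    c,_=cv2.findContours(k,cv2.RETR_EXTERNAL,cv2.CHAIN_APPROX_NONE);return max(c,key=cv2.contourArea)[:,0,:]
def rb(im):
    b=cv2.GaussianBlur(im,(0,0),1.5).astype(float);return b
for n,im,bl,bs,bc,bb in(("top",t,(315,405,165,255),(140,225,110,195),(245,285,135,180),(243,280,200,238)),("side",s,(300,410,205,275),(185,265,122,180),(270,305,152,194),(222,264,180,224))):
    b=rb(im);R,G,B=b[...,2],b[...,1],b[...,0]
    m=((G/R<0.735)*255).astype(np.uint8)
    cv2.imwrite(f'pics/mask_{n}.png',m)
    L=biggest(m,bl);print(n,'lid',L.min(0),L.max(0))
    c=ray(n,L,14);print(circ(c), cv2.minEnclosingCircle(c.astype(np.float32)))
    S=biggest(m,bs);print('sag',S.min(0),S.max(0)); c=ray(n,S,85);print(circ(c))
    w=((B/R>0.75)*255).astype(np.uint8)
    C=biggest(w,bc);print('cup',C.min(0),C.max(0));
    w=((B/R>1.0)*255).astype(np.uint8)
    C=biggest(w,bb);print('blue',C.min(0),C.max(0));
E
```

```text
top lid [330 182] [389 238]
(array([ 530.06651637, -262.38196533]), np.float64(78.22607407451343)) ((530.2453002929688, -262.5521240234375), 81.25688934326172)
sag [153 120] [214 183]
(array([606.70553903, 217.63155548]), np.float64(82.69032184261687))
cup [255 145] [274 169]
blue [251 207] [270 229]
side lid [300 205] [409 274]
(array([ 522.66229842, -238.7941304 ]), np.float64(117.14841380355271)) ((520.034912109375, -232.52688598632812), 147.5058135986328)
sag [185 124] [264 179]
(array([561.40311248, 157.47816187]), np.float64(147.4306672017095))
cup [277 161] [296 188]
blue [230 186] [255 219]
```

View pics/mask_top.png

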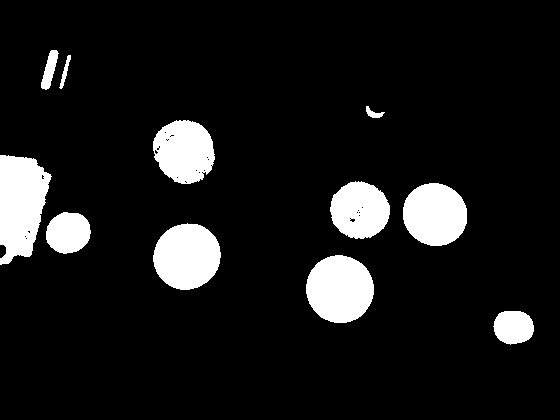

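```bash
cat > ov.py <<'E'
from h import *
import sys
def overlay(O,name):
    for n in("top","side"):
        im=cv2.imread(f'pics/{n}0.png');im=cv2.convertScaleAbs(im,alpha=1.5)
        box=(140,400,110,250) if n=="top" else (180,410,110,280)
        x0,x1,y0,y1=box;f=3
        c=cv2.resize(im[y0:y1,x0:x1],None,fx=f,fy=f,interpolation=cv2.INTER_CUBIC)
        for xy,prof,col in O:
            for r,z in prof:
                t=np.linspace(0,2*np.pi,80);q=proj(n,np.c_[xy[0]+r*np.cos(t),xy[1]+r*np.sin(t),0*t+z])
                q=(q-[x0,y0]+.5)*f-.5
                cv2.polylines(c,[np.round(q).astype(np.int32)],True,col,1,cv2.LINE_AA)
        cv2.imwrite(f'pics/{name}_{n}.png',c)
E
python3 - <<'E'
from ov import *
from scipy.optimize import least_squares
t=cv2.imread('pics/top0.png')
# saggar from far arc in top
b=cv2.GaussianBlur(t,(0,0),1.5).astype(float);m=((b[...,1]/b[...,2]<0.735)*255).astype(np.uint8)
k=np.zeros_like(m);k[110:195,140:225]=m[110:195,140:225];k=cv2.morphologyEx(k,cv2.MORPH_CLOSE,np.ones((7,7)))
S=max(cv2.findContours(k,cv2.RETR_EXTERNAL,cv2.CHAIN_APPROX_NONE)[0],key=cv2.contourArea)[:,0,:]
X=ray("top",S,85);cam=np.array([180,-111]);c=X.mean(0);d=(c-cam)/np.linalg.norm(c-cam)
X=X[(X-c)@d>0]
r=least_squares(lambda p:np.hypot(*(X-p).T)-82,c,loss='soft_l1');sag=r.x;print('sag',sag,circ(X))
# cups: extents of rim
cup=ray("top",[[264.4,154.8]],60)[0]; blue=ray("top",[[260.3,217]],60)[0]
print(cup,blue)
overlay([((530,-262),[(84,18),(84,8),(14,52)],(0,255,0)),(sag,[(82,85),(72,85),(82,0)],(0,255,255)),(cup,[(28,60),(28,0)],(255,0,255)),(blue,[(28,60),(28,0)],(0,0,255))],'ov1')
E
```

```text
sag [610.5228053  220.64522706] (array([617.17371281, 224.37428714]), np.float64(75.83059055418289))
[632.9343818    9.56557933] [463.23327934  -4.65465389]
```

View pics/ov1_top.png

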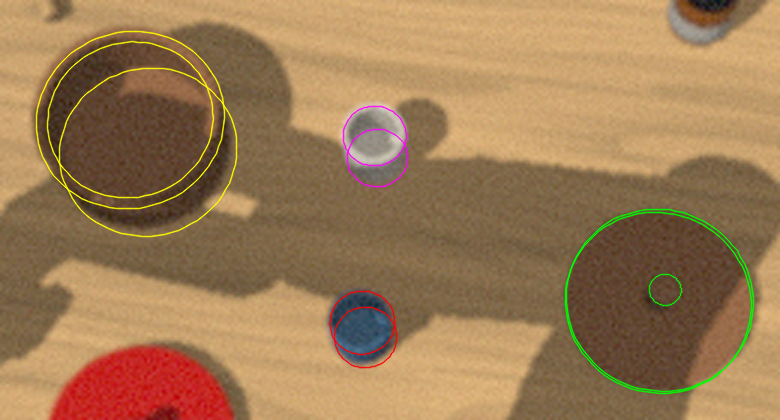

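View pics/ov1_side.png

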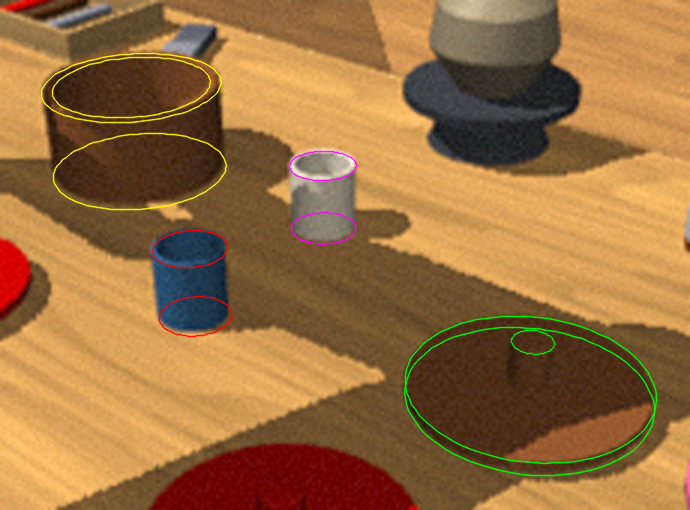

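Run:
```python
from h import *
for n,(x0,x1,y0,y1) in dict(top=(145,225,112,192),side=(185,265,120,185)).items():
    im=cv2.imread(f'pics/{n}0.png')[y0:y1,x0:x1]
    c=cv2.resize(cv2.convertScaleAbs(im,alpha=2.2),None,fx=7,fy=7,interpolation=cv2.INTER_CUBIC)
    cv2.imwrite(f'pics/sag_{n}.png',c)
```

```text
(no output)
```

View pics/sag_top.png

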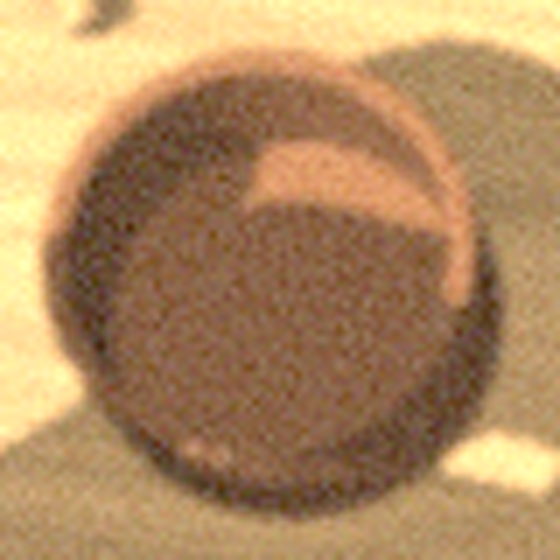

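View pics/sag_side.png

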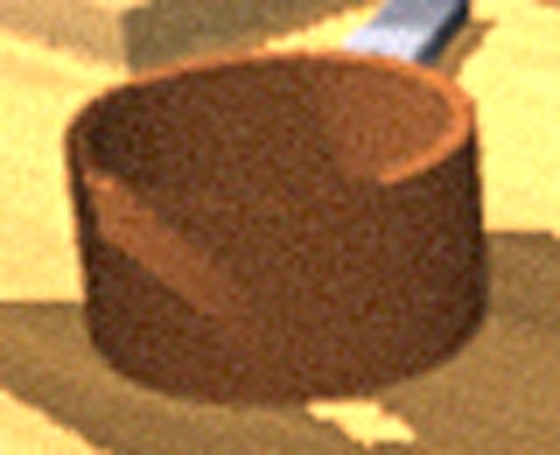

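Run:
```python
from h import *
print(ray("top",[[182.2,149.2]],85),ray("top",[[186.9,156.8]],0))
# side: rim left 68, right 475, top 52 ; base bottom 402, left 85,right 487
f=lambda u,v:[185+u/7,120+v/7]
print(ray("side",[f(271.5,127)],85), ray("side",[f(286,318)],0))
q=lambda c,z:proj("side",[[*c,z]])
# side extents predicted for c
for c in((612,224),(608,220)):
  for r,z in((82,85),(82,0)):
    for n in("top","side"):
      t=np.linspace(0,7,400);p=proj(n,np.c_[c[0]+r*np.cos(t),c[1]+r*np.sin(t),0*t+z]); o=np.array([145,112]) if n=="top" else np.array([185,120])
      print(c,z,n,((p.min(0)-o+.5)*7).round(),((p.max(0)-o+.5)*7).round())
```

```text
[[610.07847308 222.64643619]] [[618.49824718 227.88019503]]
[[611.10717496 219.87218128]] [[612.28238997 224.25278543]]
(612, 224) 85 top [41. 54.] [481. 469.]
(612, 224) 85 side [59. 52.] [478. 212.]
(612, 224) 0 top [ 96. 140.] [510. 532.]
(612, 224) 0 side [ 87. 239.] [489. 416.]
(608, 220) 85 top [50. 65.] [489. 480.]
(608, 220) 85 side [57. 57.] [478. 219.]
(608, 220) 0 top [104. 151.] [519. 543.]
(608, 220) 0 side [ 86. 244.] [489. 423.]
```

Both crops confirm the choice: an open brown box, a plain brown lid with a brown knob, and a matt white cup. Now I'll pick the cup.

```bash
cat >> h.py <<'E'
def down(deg):
    a=np.radians((deg+90)/2);return np.array([np.cos(a),np.sin(a),0,0])
def st(msg=''):
    s=env.read_state();print(msg,'t',round(s['time_s'],2),'p',s['tool_pos'].round(1) if hasattr(s['tool_pos'],'round') else s['tool_pos'],'w',round(s['width'],1),'F',np.round(s['force'],1),'q6',round(s['qpos'][5],2));return s
def snap(name):
    for n in("top","side"): cv2.imwrite(f'pics/{n}_{name}.png',viewer.camera(n))
E
python3 - <<'E'
from h import *
env.reach([635,10,220],down(0)); st('above')
print(env.move_l([635,10,101],rate=120,f_stop=10)); st('low')
set_gripper(40); st('grip')
env.move_l([635,10,115],rate=60); st('up'); snap('grip')
E
```

```text
above t 2.47 p [635.   10.9 220.1] w 87.8 F [-0.  -0.1  0. ] q6 -0.0
False
low t 3.61 p [635.6  10.  101.8] w 87.5 F [ 0.6 -0.   0.6] q6 -0.0
grip t 4.21 p [635.   10.  101.2] w 56.3 F [-1.4  0.9  3.1] q6 -0.0
up t 4.59 p [635.3  10.  115.6] w 56.5 F [-0.6 -0.2 -1.6] q6 -0.0
```

Run:
```python
import cv2,numpy as np
a=cv2.imread('pics/top_grip.png')[90:290,140:400];b=cv2.imread('pics/side_grip.png')[90:290,170:430]
cv2.imwrite('pics/grip2.png',cv2.resize(cv2.convertScaleAbs(np.hstack([a,b]),alpha=1.6),(780,300)))
```

```text
(no output)
```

View pics/grip2.png

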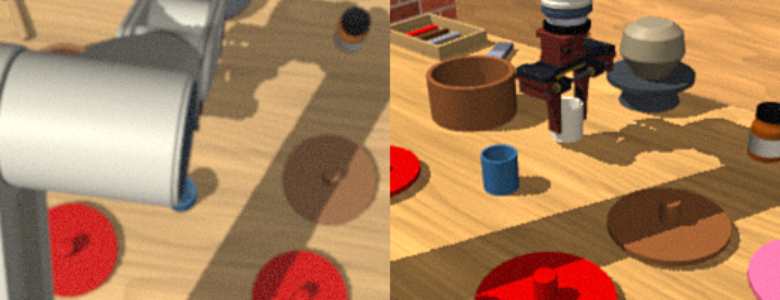

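The cup is in the grip (width 56.5 mm, weight about 1.6 N). The side view at about (570,118) in the pasted picture shows it upright. The saggar and lid are now unshadowed in the side view, so I'll re-measure both there.

Run:
```python
from h import *
im=cv2.imread('pics/side_grip.png')
b=cv2.GaussianBlur(im,(0,0),1).astype(float)
m=((b[...,1]/b[...,2]<0.72)*255).astype(np.uint8)
out=cv2.convertScaleAbs(im,alpha=1.5)
def cont(x0,x1,y0,y1):
    k=np.zeros_like(m);k[y0:y1,x0:x1]=m[y0:y1,x0:x1];k=cv2.morphologyEx(cv2.morphologyEx(k,cv2.MORPH_OPEN,np.ones((3,3))),cv2.MORPH_CLOSE,np.ones((5,5)))
    return max(cv2.findContours(k,cv2.RETR_EXTERNAL,cv2.CHAIN_APPROX_NONE)[0],key=cv2.contourArea)[:,0,:]
S=cont(188,258,120,182);L=cont(305,418,205,272)
print('S',S.min(0),S.max(0),'L',L.min(0),L.max(0))
t=np.linspace(0,7,400)
for c in((613,224),):
  for r,z in((82,85),(82,0)):
    p=proj("side",np.c_[c[0]+r*np.cos(t),c[1]+r*np.sin(t),0*t+z]);print(c,z,p.min(0).round(1),p.max(0).round(1))
c=(531,-262)
for r,z in((84,18),(84,8),(14,52)):
    p=proj("side",np.c_[c[0]+r*np.cos(t),c[1]+r*np.sin(t),0*t+z]);print(c,z,p.min(0).round(1),p.max(0).round(1))
draw(out,"side",(613,224),85,82);draw(out,"side",(613,224),85,72);draw(out,"side",(613,224),0,82);draw(out,"side",c,18,84);draw(out,"side",c,52,14);draw(out,"side",c,18,14)
cv2.imwrite('pics/ov3.png',cv2.resize(out[115:275,185:420],None,fx=3.3,fy=3.3,interpolation=cv2.INTER_CUBIC))
```

```text
S [194 126] [257 177] L [314 214] [398 268]
(613, 224) 85 [193.2 126.8] [253.  149.7]
(613, 224) 0 [197.3 153.5] [254.6 178.8]
(531, -262) 18 [314.9 214.7] [398.5 263.6]
(531, -262) 8 [314.8 218.5] [397.8 267.7]
(531, -262) 52 [350.3 219.5] [364.6 227.3]
```

View pics/ov3.png

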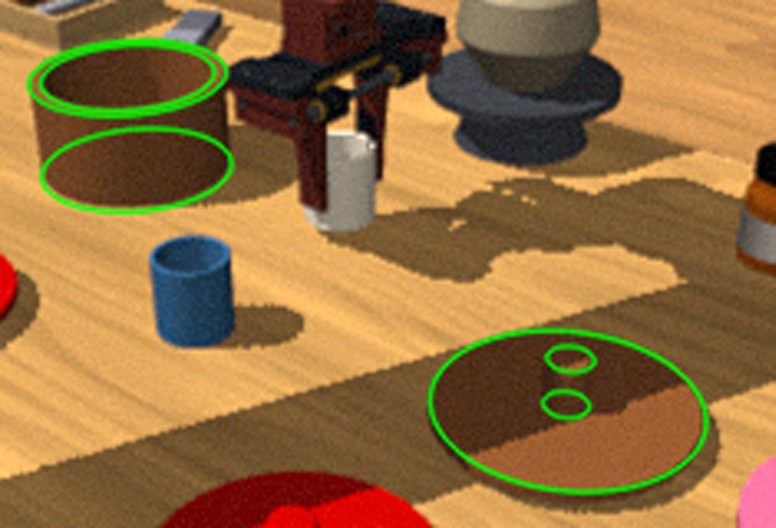

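Run:
```python
from h import *
env.move_l([635,10,235],rate=150)
env.move_l([613,224,235],rate=180); st('over')
env.move_l([613,224,125],rate=120); st()
print(env.move_l([613,224,106],rate=20,f_stop=3)); st('down')
snap('down')
```

```text
over t 6.98 p [613.1 223.1 234.9] w 56.0 F [ 0.1 -0.1 -1.9] q6 0.33
 t 8.05 p [613.6 224.2 125.8] w 56.3 F [ 0.  -0.6 -2.3] q6 0.33
True
down t 8.73 p [613.  224.  111.1] w 56.4 F [1.  1.2 3.7] q6 0.33
```

Run:
```python
import cv2,numpy as np
b=cv2.imread('pics/side_down.png')[60:240,150:410]
cv2.imwrite('pics/down2.png',cv2.resize(cv2.convertScaleAbs(b,alpha=1.6),None,fx=3,fy=3))
```

```text
(no output)
```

View pics/down2.png

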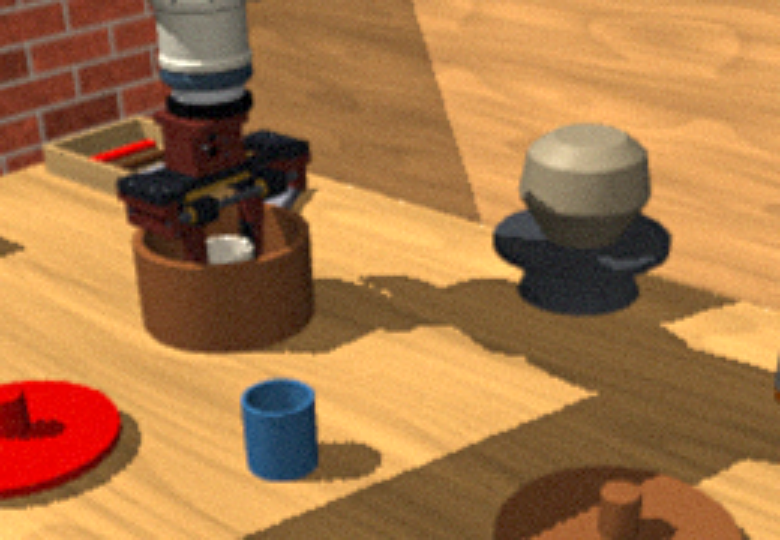

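The cup is down on the floor with contact at TCP z 111, as expected (101 + 10). I'll release it, then take the lid and centre it on the grip with two grips at 90°.

```bash
python3 - <<'E'
from h import *
set_gripper(72); env.hold(0.3); st('open')
env.move_l([613,224,240],rate=120); env.hold(0.1)
env.reach([531,-262,200],down(0)); snap('cupin'); st('abovelid')
print(env.move_l([531,-262,103],rate=100,f_stop=8)); set_gripper(10); st('g1')
E
python3 - <<'E'
import cv2,numpy as np
a=cv2.imread('pics/top_cupin.png')[100:260,130:400];b=cv2.imread('pics/side_cupin.png')[100:260,170:440]
cv2.imwrite('pics/cupin2.png',cv2.resize(cv2.convertScaleAbs(np.vstack([a,b]),alpha=1.6),(500,592)))
E
```

```text
open t 9.61 p [612.4 223.8 110.6] w 72.0 F [-0.1 -0.3 -0.9] q6 0.33
abovelid t 12.83 p [ 531.6 -261.1  200.1] w 72.3 F [ 0.4 -0.8  0. ] q6 -0.48
False
g1 t 14.71 p [ 530.5 -261.9  103. ] w 27.3 F [-4.4  0.9  3.5] q6 -0.48
```

View pics/cupin2.png

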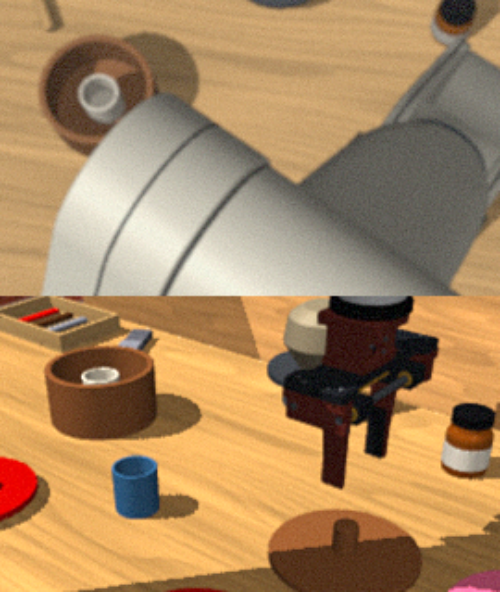

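The cup stands upright near the saggar's centre (100,97 in the top half), and the blue cup is untouched. Re-gripping the knob at 90°.

Run:
```python
from h import *
set_gripper(60); env.reach([531,-262,103],down(90)); st('rot')
set_gripper(10); st('g2')
env.move_l([531,-262,125],rate=50); env.hold(0.2); st('lift'); snap('lift')
# saggar re-measure from clean pics
for n,box in(("top",(140,225,110,195)),("side",(185,262,120,185))):
    im=cv2.imread(f'pics/{n}_lift.png');b=cv2.GaussianBlur(im,(0,0),1).astype(float);m=((b[...,1]/b[...,2]<0.74)*255).astype(np.uint8)
    k=np.zeros_like(m);x0,x1,y0,y1=box;k[y0:y1,x0:x1]=m[y0:y1,x0:x1];k=cv2.morphologyEx(cv2.morphologyEx(k,cv2.MORPH_CLOSE,np.ones((5,5))),cv2.MORPH_OPEN,np.ones((3,3)))
    S=max(cv2.findContours(k,cv2.RETR_EXTERNAL,cv2.CHAIN_APPROX_NONE)[0],key=cv2.contourArea)[:,0,:]
    t=np.linspace(0,7,400);c=(613,224)
    Q=np.vstack([proj(n,np.c_[c[0]+82*np.cos(t),c[1]+82*np.sin(t),0*t+z]) for z in(0,85)])
    print(n,S.min(0),S.max(0),'pred',Q.min(0).round(1),Q.max(0).round(1))
    out=cv2.convertScaleAbs(im,alpha=1.5);
    for z,r in((85,82),(85,72),(0,82)):draw(out,n,c,z,r)
    cv2.imwrite(f'pics/sagov_{n}.png',cv2.resize(out[y0-5:y1+5,x0-5:x1+5],None,fx=6,fy=6,interpolation=cv2.INTER_CUBIC))
a=cv2.imread('pics/side_lift.png')[100:300,230:470];cv2.imwrite('pics/lift2.png',cv2.resize(cv2.convertScaleAbs(a,alpha=1.6),None,fx=3,fy=3))
```

```text
rot t 16.79 p [ 531. -262.  103.] w 60.2 F [0.5 0.2 0.1] q6 -2.05
g2 t 17.4 p [ 530.9 -261.7  103. ] w 28.0 F [0.7 2.6 0.9] q6 -2.05
lift t 18.19 p [ 530.8 -261.9  124.7] w 27.3 F [ 0.5  0.4 -4.5] q6 -2.05
top [152 119] [214 184] pred [150.5 118.9] [217.5 187.2]
side [186 122] [261 182] pred [193.2 126.8] [254.6 178.8]
```

View pics/lift2.png

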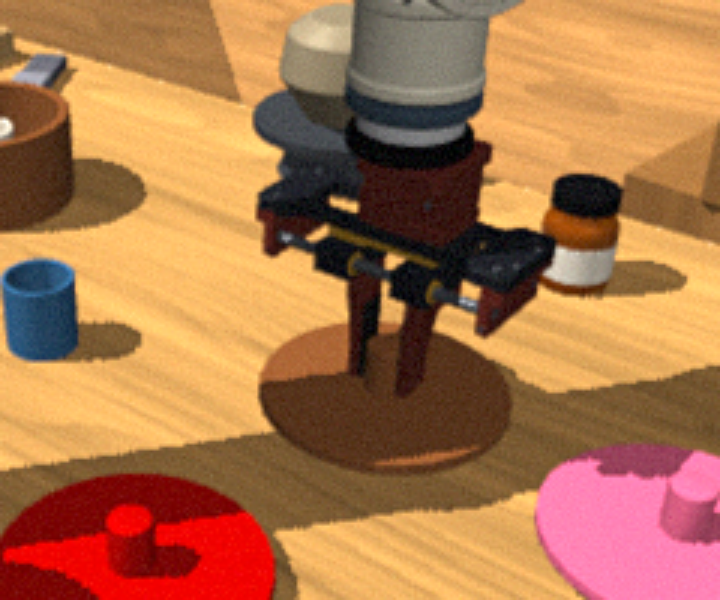

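View pics/sagov_top.png

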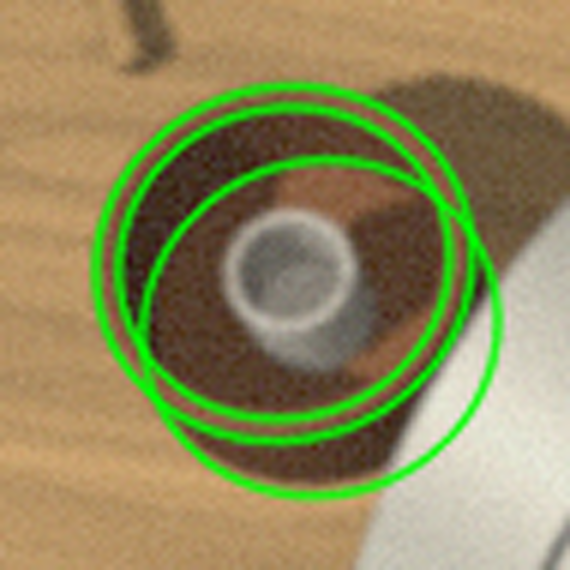

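View pics/sagov_side.png

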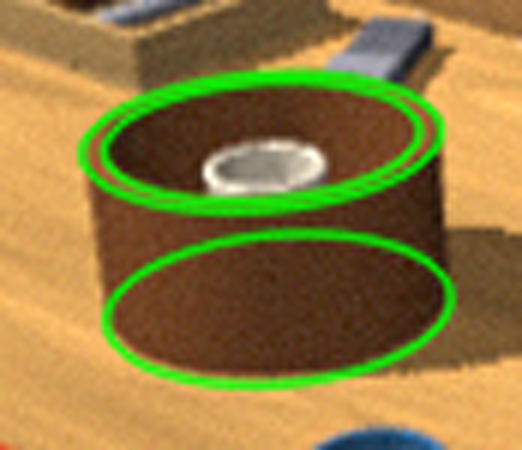

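The lid is held level (weight about 4.5 N), and the saggar estimate fits both views. Carrying it over and looking before the last few mm.

Run:
```python
from h import *
env.move_l([531,-262,262],rate=140)
env.move_l([613.5,223.5,262],rate=170); env.hold(0.2)
env.move_l([613.5,223.5,194],rate=70); env.hold(0.3); st('pre'); snap('pre')
a=cv2.imread('pics/side_pre.png')
cv2.imwrite('pics/pre2.png',cv2.resize(cv2.convertScaleAbs(a[95:190,170:280],alpha=1.8),None,fx=6,fy=6,interpolation=cv2.INTER_CUBIC))
```

```text
pre t 24.09 p [613.6 223.5 194.3] w 27.1 F [ 0.5 -0.5 -5. ] q6 -1.24
```

View pics/pre2.png

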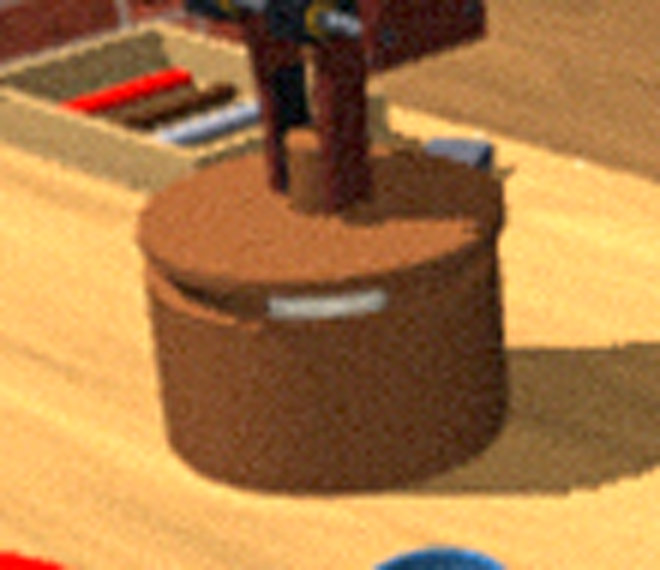

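View pics/top_pre.png

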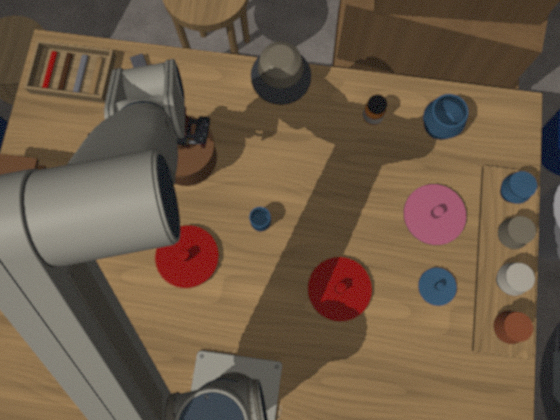

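The lid sits concentric over the mouth: lid 140–505 and rim about 148–500 px in the crop, within about 2 mm. Lowering with force stop.

Run:
```python
from h import *
print(env.move_l([613.5,223.5,177],rate=15,f_stop=4)); s=st('contact'); snap('seat')
a=cv2.imread('pics/side_seat.png')
cv2.imwrite('pics/seat2.png',cv2.resize(cv2.convertScaleAbs(a[95:190,170:280],alpha=1.8),None,fx=6,fy=6,interpolation=cv2.INTER_CUBIC))
```

```text
True
contact t 25.06 p [613.5 223.5 180. ] w 27.5 F [-0.2  0.3  5.5] q6 -1.24
```

View pics/seat2.png

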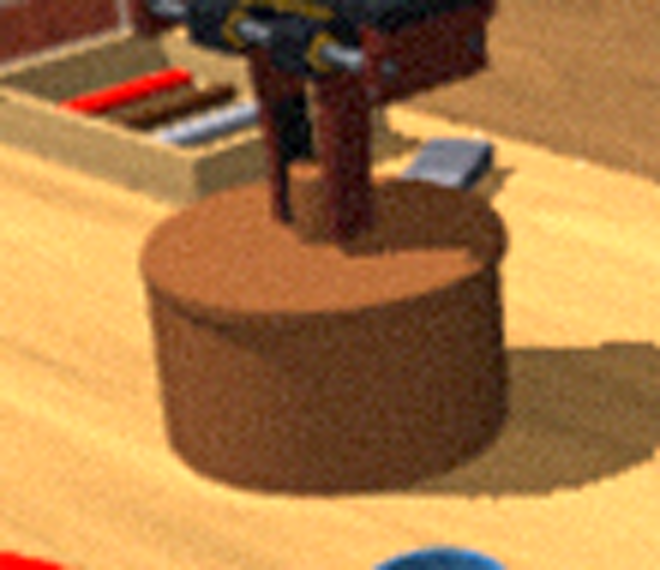

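Contact came at TCP z 180.0, exactly the seated height, with no gap in view. I'll release, retreat and take a final look.

Run:
```python
from h import *
set_gripper(70); env.hold(0.2); st('open')
env.move_l([613.5,223.5,300],rate=120); env.reach([450,350,350],down(60)); env.hold(0.3); st('clear'); snap('end')
a=cv2.imread('pics/side_end.png');b=cv2.imread('pics/top_end.png')
cv2.imwrite('pics/end2.png',cv2.resize(cv2.convertScaleAbs(np.hstack([a[100:240,160:300],b[90:230,130:270]]),alpha=1.8),None,fx=2.8,fy=2.8,interpolation=cv2.INTER_CUBIC))
def blue(p,box):
    im=cv2.imread(p).astype(int);m=(im[...,0]>im[...,2]*1.15);x0,x1,y0,y1=box;ys,xs=np.nonzero(m[y0:y1,x0:x1]);return xs.mean()+x0,ys.mean()+y0
print(blue('pics/side0.png',(222,264,180,224)),blue('pics/side_end.png',(222,264,180,224)))
```

```text
open t 26.17 p [612.4 223.1 178.5] w 69.9 F [-0.6 -0.3  0.7] q6 -1.24
clear t 28.48 p [450.7 349.4 349.6] w 70.0 F [-0.3  0.1  0.3] q6 -0.41
(np.float64(242.99458728010825), np.float64(202.5913396481732)) (np.float64(243.06740027510315), np.float64(202.818431911967))
```

View pics/end2.png

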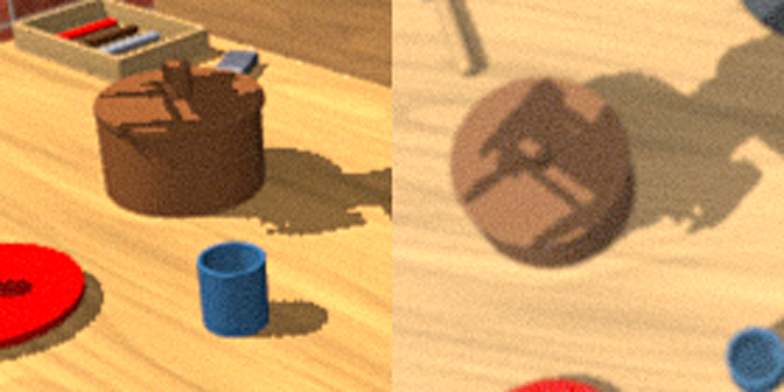

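Both views show the lid flat and centred on the saggar, and the gripper is clear. Handing in.

```bash
python3 -c "
from station import workorder
print(workorder.sign_off())"
```

```text
the job is handed in; nothing more can be done
None
```

The job is done and handed in at about 28.5 s of the 69 s allowed. The sign-off gives no verdict, so the result below rests on my own checks.

**What I did:** I set the off-white cup on the saggar floor and released it. Then I gripped the brown lid by its knob, twice at 90° to centre it, and lowered it under force stop until it seated.

**Last checks:**
- **Cup:** it touched the floor at TCP z 111, the expected height. It stood upright near the centre when last seen before closing.
- **Lid:** contact came at TCP z 180.0, exactly the computed seated height. It looks flat and concentric in both views, with no gap at the rim.
- **Blue cup:** it moved less than 0.3 px in the side view, so it was not disturbed.
- **Robot:** the gripper is clear of everything.

**Disagreements:** the two cameras disagreed with the nominal saggar outline by a few mm (predicted about 1–3 px larger in the top view). That is within the 12 mm play of the lid's disc. The top-camera check just before seating was blocked by the arm, so I relied on the side view there.

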